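Clamp a vial with the sunken knob

ROBOT

A 7-joint arm with a two-finger parallel gripper is mounted at the origin on the work surface. World frame = base frame: x ahead of the robot, y to its left, z up, the work surface at z = 0. Lengths are in m, angles in rad, forces in N, time in s.
With the tool pointing down it reaches from about 0.4 to 0.9 m from the base axis. Payload 5.5 kg.
Tool frame: the origin (TCP) lies at the very end of the fingers, on their centre line; the grasp point (between the pads) lies 19 mm behind it (robot.pinch_z is the distance from the TCP to the grasp point, in m); z points along the fingers, y is the line along which they close (so a half turn about z gives the same grasp; the last joint's range is limited). The gripper opens to 85 mm and grips with 20 to 120 N. Pads are 22 mm wide; open, the fingers measure 114 mm over their backs; the gripper's body (76 mm by 85 mm) begins 54 mm behind the grasp point. The pads swing forward as they close: fully open they stand 13 mm farther back than shut.
Start: joints at [1.41, 0.501, -0.427, 1.55, 0.221, 1.138, -0.21], TCP at [0.267, -0.592, 0.231] pointing down, gripper open.
Joint ranges: [-2.88, 2.88], [-0.31, 2.03], [-1.54, 1.56], [0.2, 2.42], [-1.41, 4.55], [0.19, 2.02], [-2.57, 2.57]. Speed limits (rad/s): [2.57, 2.57, 3.14, 3.14, 3.14, 3.14, 3.14].

INTERFACE

Orientations are given as [roll, pitch, yaw] about the fixed x, y, z axes, in that order (R = Rz(yaw) Ry(pitch) Rx(roll)).
In Python, from station import robot gives the robot as it stands.
- The arm moves only by the shell command python3 -m pendant 'ROWS'. ROWS is JSON, a list of rows, each a list of 3 entries, a list of its own where there are three numbers: the turn, a rotation vector about the tool's x, y, z in rad, then the shift along the tool's x, y, z in cm, then the closure, from -1 (fully open) to 1 (shut). A call has 1 to 10 rows; each row is the pose to reach, as a shift and turn from the pose commanded when the call began, along the tool's axes at that moment; what a row does not reach only later rows make up. A row lasts 1/8 s, in which the tool goes at most 62.5 mm and 10.7 degrees, less where a joint would pass 70% of its speed; a pose out of reach is approached as far as the arm can. A call with a gripper value outside its range is refused whole. The fingers move at their own pace and stop on an object; the grip force is fixed at half the most. Time passes only in rows, so rows that repeat a pose let the fingers close. It gives the time, the measured TCP pose, the force, the opening and the grip force at its end, in the units of the state.
- robot.read_state(): the state, without advancing time (a new reading comes with each control period).
- robot.read_camera(name): name is "scene" or "top"; returns a dict with "frame" (400x640x3 uint8, blue, green, red), "fx", "fy", "cx", "cy" (pixels), "rvec" (rotation vector, rad) and "tvec" (3), from world to camera coordinates, as OpenCV has them. Camera axes: x right, y down, z forward; pixel columns grow to the right and rows downward; lengths in m; the calibration is good to about 2 mm. A picture is of the moment at which its call begins. There is no depth.
- robot.finish_job(): hands the job in; it is judged then, once.
The state is a dict: "time_s": time; "q": joint angles; "qd": joint speeds; "joint_efforts": joint torques, N m; "position": TCP position; "tool_rot": TCP orientation; "ft_force": force on the tool from outside, world axes, zero at the start; "moment": the same for the moment, N m; "finger_gap": finger opening in m; "finger_force": force on a finger pad.
Only numpy, scipy, OpenCV 4.12 (cv2) and the standard library are available. Lean on these libraries where they do the work, as an engineer would, in place of code of your own. Each camera call takes 0.05 s, during which the arm holds its last target. There are 200 camera calls.

TASK

Stand the short amber vial upright on the white clamp block, between the sliding jaw and its backstop, and let go of it. Then turn the black knob down in the well clockwise until you feel the jaw close on the glass and go on just a little so that it grips the vial firmly, at about 15 newtons, never so hard (over 35) that the glass could crack. Do not jam the fingers against the block, leave everything else where it is, and let go at the end.

Things in the scene. Friction and masses are not known exactly. Their poses are not given: they have to be found in the camera images.
- vial_mid (a point): Centre of the short amber glass vial with aluminium cap: upright, 28 mm diameter, 56 mm tall, 50 g, this point 28 mm above its foot. The straight glass wall is 38 mm high; the cap is 22 mm wide. A taller look-alike (92 mm) stands elsewhere on the bench and is not wanted.
- stand: The white clamp block, fixed to the bench, 130 mm (its x) by 230 mm (its y) by 60 mm high; origin at the centre of its underside, z up. Its flat top is the deck. On the -y half is a round well, on the +y half the jaw and backstop.
- nest (a point): Point on the deck (60 mm over the bench) at the middle of the open clamp, 54 mm to +y of the block's centre, axes as the block's. A vial stood over it clears jaw and backstop by 2 mm or more. The backstop (shallow vee, 26 mm wide, 22 mm high) is on its +y side, the bottom of the vee 17 to 25 mm away: set differently every time and not measured, so first touch must be felt.
- jaw_face (a point): Middle of the flat face of the aluminium jaw that touches the vial, 11.5 mm over the deck; the jaw is 26 mm wide (x), 14 mm thick, 22 mm high and slides along the block's +y, pushing the vial along the deck against the backstop. It starts 16 to 20 mm to the -y side of the nest point, so the vial has 4 to 16 mm of free play.
- knob_grip (a point): On the knob's vertical axis, 15 mm below the deck. The knob is a black bar 34 mm long (this point's x axis), 14 mm wide (its y axis: pinch it across this), 24 mm high, its top 5 mm below the deck, on a thin shaft; this point is 10 mm below its top. The round well about it is 74 mm across and 42 mm deep: fingers must go in partly closed.
- knob (a joint): Angle of the knob's screw, rad, 0 to 4, growing clockwise seen from above; starts at 0 to 0.5. Each rad moves the jaw 7 mm. It takes 0.15 N m while the jaw runs free, 0.007 N m more per newton of squeeze (about 50 N per rad). First touch is 0.6 to 2.4 rad from the start. The bar leads it by a rubber coupling (1.5 N m/rad). Left alone it stays (up to 20 N of squeeze). Regrasp part way if need be.
- tall_vial: Bystander: the look-alike amber vial, same 28 mm diameter but 92 mm tall; origin at the centre of its foot. Not to be moved.
- beaker: Bystander: glass beaker, 70 mm wide, 90 mm tall; origin at the centre of its underside. Not to be moved.
- reagent: Bystander: amber reagent bottle with black cap, 64 mm wide, 130 mm tall; origin at the centre of its underside. Not to be moved.
- vessel_lid: Bystander: steel vessel lid, 90 mm wide, 20 mm high with its knob; origin at the centre of its underside. Not to be moved.
- vessel_collar: Bystander: white plastic ring, 90 mm wide, 12 mm high; origin at the centre of its underside. Not to be moved.
- mortar: Bystander: white ceramic bowl, 90 mm wide, 50 mm high; origin at the centre of its underside. Not to be moved.
- spatula: Bystander: thin steel spatula lying flat, 180 mm long; origin at the centre of its underside. Not to be moved.
Not all that is in view belongs to the job. What is shaped like the part that bears vial_mid but red is not meant.

How it is judged:
On the way, in this order (a step that is already met when the one before it is completed fails the run):
1. the vial stands upright on the deck between jaw and backstop, released, not yet clamped (horizontal distance between vial_mid and nest below 0.014 m and z of vial_mid in the frame of nest between 0.025 and 0.031 m and angle between vial_mid's own z axis and vertical below 0.08 rad and contact force between the fingers and vial below 0.1 N and contact force between jaw and vial below 3 N), for 0.2 s.
2. the jaw grips the vial with more than 7 N (contact force between jaw and vial above 7 N), for 0.2 s.
At the end, for the whole second after the job is handed in: The short vial stands upright (within 0.08 rad) on the deck within 14 mm of the nest point, gripped by the jaw with 7 to 35 N, knob at rest and everything released (contact force between jaw and vial between 7 and 35 N and horizontal distance between vial_mid and nest below 0.014 m and z of vial_mid in the frame of nest between 0.025 and 0.031 m and angle between vial_mid's own z axis and vertical below 0.08 rad and velocity of joint knob between -0.05 and 0.05 rad/s); the robot touches nothing.
It fails at once if the jaw squeezes the vial with more than 35 N (contact force between jaw and vial above 35 N).
It fails at once if the robot presses on the clamp block with more than 20 N (contact force between any of the fingers, the arm and stand above 20 N).
It fails at once if a bystander is moved by more than 25 mm (distance of any of tall_vial, beaker, reagent, vessel_lid, vessel_collar, mortar, spatula from where it was at the start of the episode above 0.025 m).
It also fails if it takes over 72 s, if anything falls off the work surface, if the arm or the gripper's body presses on something with over 40 N, if the wrist force passes 120 N, or if a joint passes its speed limit or range.

## Working session

There is one attempt and no reset: what is moved stays moved. The work goes in short steps, Python scripts to look and compute and a shell command to move; the robot and the scene stay as the last step left them, time stands still between calls to the robot, and variables do not carry over. Pictures are saved under pics/ and viewed, at most 10 in all, crops included, and the job is handed in when it is done.

```bash
mkdir -p pics; ls
cat > h.py <<'E'
import numpy as np,cv2
from station import robot
def cam(n):
    c=robot.read_camera(n);R,_=cv2.Rodrigues(np.array(c["rvec"],float));c["R"]=R;c["t"]=np.array(c["tvec"],float).ravel();return c
def ray(c,u,v,z):
    d=c["R"].T@np.array([(u-c["cx"])/c["fx"],(v-c["cy"])/c["fy"],1.]);o=-c["R"].T@c["t"]
    return o+d*(z-o[2])/d[2]
def proj(c,p):
    q=c["R"]@np.array(p,float)+c["t"];return q[0]/q[2]*c["fx"]+c["cx"],q[1]/q[2]*c["fy"]+c["cy"]
E
python3 - <<'E'
from h import *
for n in("scene","top"):
    c=cam(n);cv2.imwrite(f"pics/{n}0.png",c["frame"]);print(n,-c["R"].T@c["t"],c["fx"])
print(robot.read_state())
E
```

```text
pics
scene [1.05388656 0.02399551 0.894178  ] 451.5856057702888
top [ 0.45094406 -0.0316432   1.06157215] 367.00340887214
{'time_s': 0.1, 'q': array([ 1.41021463,  0.50176826, -0.42681084,  1.55130807,  0.22080115,
        1.13833687, -0.21031355]), 'qd': array([ 0.0001639 , -0.00117117,  0.00025368, -0.00259666, -0.00154762,
       -0.00064143,  0.00257968]), 'joint_efforts': array([-1.13456891e-02, -5.70808768e+01, -5.83883196e+00, -2.81746137e+01,
        1.03717897e-02,  5.58932021e-03, -5.73037084e-06]), 'position': array([ 0.26699575, -0.59195407,  0.23037005]), 'tool_rot': array([-3.13982711e+00, -6.19054191e-05,  4.23812399e-01]), 'ft_force': array([-0.23957476,  0.33029039, -0.27682764]), 'moment': array([-0.00836543,  0.00755433,  0.03705143]), 'finger_force': 0.0, 'finger_gap': 0.08530415966603402}
```

View pics/scene0.png

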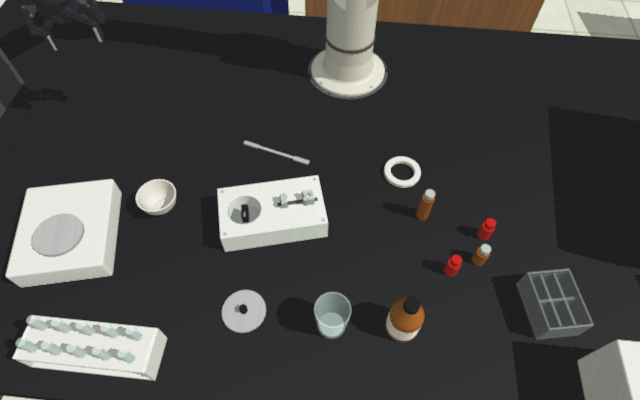

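View pics/top0.png

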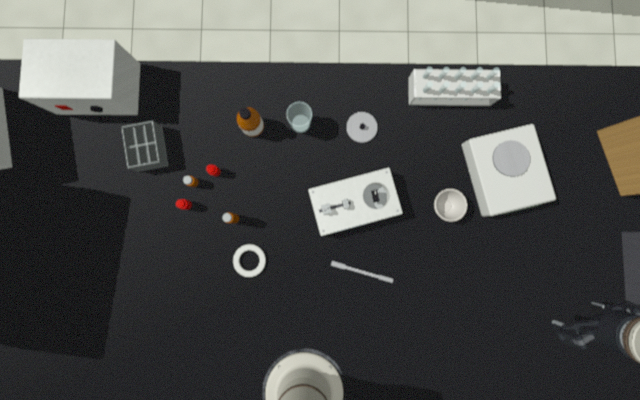

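The scene image shows amber vials at (425,205), which is long and so the tall look-alike, and (482,255), which is short. Red decoys are at (487,229) and (453,265), and the reagent bottle is at (405,318). In the top view the short vial is at (190,181) and the tall one at (230,218). I choose the short amber one at scene (482,255). The block is at scene (272,212) and top (355,202). Next is a close crop to check the choice and measure.

Run:
```python
from h import *
s=cam("scene");t=cam("top")
a=cv2.resize(t["frame"][160:245,300:410],None,fx=6,fy=6,interpolation=cv2.INTER_CUBIC)[:510,:660]
b=cv2.resize(s["frame"][180:290,400:510],(270,270),interpolation=cv2.INTER_CUBIC)
d=cv2.resize(t["frame"][150:240,165:255],(270,270),interpolation=cv2.INTER_CUBIC)
cv2.imwrite("pics/c1.png",a)
cv2.imwrite("pics/c2.png",np.hstack([b,d]))
for n,c in(("s",s),("t",t)):
    f=c["frame"];h=cv2.cvtColor(f,cv2.COLOR_BGR2HSV)
    am=((h[...,0]>5)&(h[...,0]<22)&(h[...,1]>150)&(h[...,2]>60)).astype(np.uint8)
    k,l,st,ce=cv2.connectedComponentsWithStats(am)
    for i in range(1,k):
        if st[i,4]>15: print(n,"amber",st[i],ce[i].round(1))
    w=((h[...,1]<60)&(h[...,2]>110)).astype(np.uint8)
    k,l,st,ce=cv2.connectedComponentsWithStats(w)
    for i in range(1,k):
        if 12<st[i,4]<6000: print(n,"white",st[i],ce[i].round(1))
h=cv2.cvtColor(t["frame"],cv2.COLOR_BGR2HSV)
m=((h[...,2]>195)&(h[...,1]<60)).astype(np.uint8);m[:160]=0;m[245:]=0;m[:,:300]=0;m[:,410:]=0
m=cv2.morphologyEx(m,cv2.MORPH_OPEN,np.ones((3,3)))
c=max(cv2.findContours(m,0,2)[0],key=cv2.contourArea)
r=cv2.minAreaRect(c);bx=cv2.boxPoints(r);print(r,bx)
P=np.array([ray(t,u,v,.06) for u,v in bx]);print(P,P.mean(0),np.linalg.norm(np.diff(P,axis=0),axis=1))
```

```text
s amber [417 195  18  25 247] [424.3 208.3]
s amber [472 248  18  18 153] [479.  258.1]
s amber [390 298  35  34 695] [405.8 317.5]
s white [ 0  0  6  8 27] [1.7 2.3]
s white [96  0 27  3 64] [110.6   0.8]
s white [288   0  18  16 268] [296.4   7.4]
s white [ 327    0   52   51 2329] [351.4  22.9]
s white [ 530    0  110   40 3723] [589.6  18. ]
s white [93 28  9 14 39] [97.1 34.6]
s white [47 36 10 14 34] [51.3 42.3]
s white [ 311   45   74   52 2827] [348.1  72. ]
s white [244 140  66  24 248] [277.2 152.1]
s white [384 156  37  32 643] [402.2 171.3]
s white [ 135  179   42   36 1175] [156.1 196.3]
s white [425 189  11  11  94] [429.6 193.8]
s white [480 243  12  13 107] [485.3 249. ]
s white [528 269  66  61 657] [558.7 300.1]
s white [ 222  290   44   43 1454] [243.6 310.9]
s white [ 314  292   38   46 1162] [330.5 314. ]
s white [387 313  34  28 287] [399.2 331.8]
s white [ 578  339   62   61 3158] [612.1 371.6]
s white [  1 395  41   5 112] [ 16.  397.8]
t amber [237 107  23  23 318] [248.9 120. ]
t amber [188 176  10  11  55] [193.8 181.9]
t amber [229 213  10  10  65] [234.1 
[... 491 characters left out ...]
.3 216.9]
t white [233 244  33  34 577] [248.7 260.2]
t white [331 261  62  22 265] [360.8 271.4]
t white [552 321  10   4  22] [556.5 322.4]
t white [629 321  11  41 342] [634.8 340.9]
t white [620 324   6  21  47] [621.8 333.4]
t white [ 265  352   78   48 2635] [301.8 377.1]
((354.7769470214844, 201.01536560058594), (47.27341842651367, 83.759033203125), 74.74488067626953) [[308.15387 189.23074]
 [388.96155 167.19229]
 [401.40002 212.79999]
 [320.59235 234.83844]]
[[ 0.55783787 -0.00728466  0.06      ]
 [ 0.62127131 -0.22961585  0.06      ]
 [ 0.49567528 -0.26276579  0.06      ]
 [ 0.43367899 -0.04254382  0.06      ]] [ 0.52711586 -0.13555253  0.06      ] [0.23120329 0.1298972  0.2287821 ]
```

View pics/c1.png

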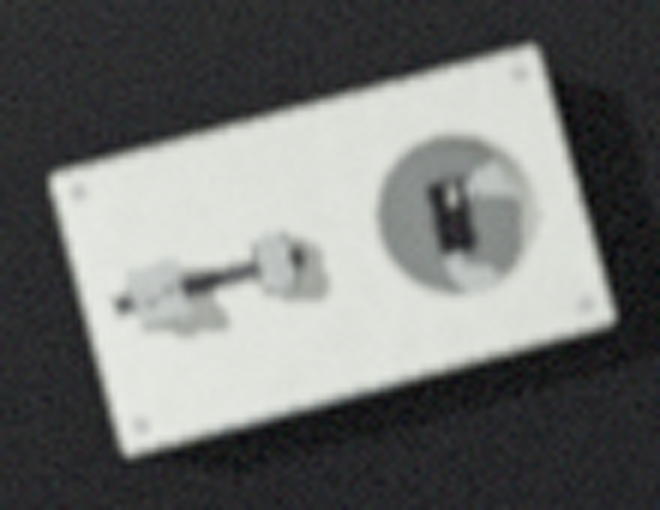

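View pics/c2.png

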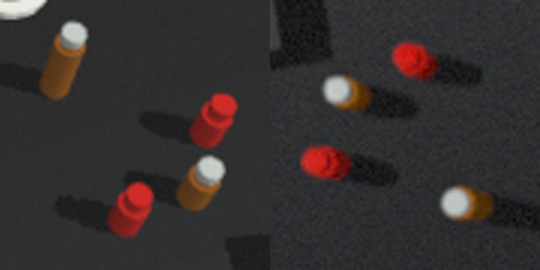

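The crops confirm the short amber vial (silver cap) at scene (485,249) and top (187,179), between two red decoys. On the block, the jaw is at top (346,204), the backstop at (327,207), and the well and knob at (376,196). Now I compute positions.

```bash
cat >> h.py <<'E'
def go(x,y,z,yaw=None):
    s=robot.read_state();p=s["position"];r=s["tool_rot"]
    R=cv2.Rodrigues(np.array([0,0,r[2]]))[0]@cv2.Rodrigues(np.array([0,r[1],0]))[0]@cv2.Rodrigues(np.array([r[0],0,0]))[0]
    d=R.T@(np.array([x,y,z])-p)*100
    yaw=r[2] if yaw is None else yaw
    T=cv2.Rodrigues(np.array([0,0,yaw]))[0]@np.diag([1.,-1,-1])
    w=cv2.Rodrigues(R.T@T)[0].ravel()
    print("turn",w.round(3),"shift cm",d.round(2))
E
python3 - <<'E'
from h import *
s=cam("scene");t=cam("top")
print("vial top",ray(t,186.8,179.4,.052),"scene",ray(s,485.3,249,.052),"amber s",ray(s,479,258.1,.022),"t",ray(t,193.8,181.9,.02))
h=cv2.cvtColor(s["frame"],cv2.COLOR_BGR2HSV);
for n,c in(("s",s),("t",t)):
    h=cv2.cvtColor(c["frame"],cv2.COLOR_BGR2HSV);m=(((h[...,0]<4)|(h[...,0]>176))&(h[...,1]>180)&(h[...,2]>80)).astype(np.uint8)
    k,l,st,ce=cv2.connectedComponentsWithStats(m)
    for i in range(1,k):
        if st[i,4]>40: print(n,"red",ce[i].round(1),ray(c,*ce[i],.028).round(3))
print("well",ray(t,376.3,195.7,.06))
f=cv2.resize(t["frame"][160:245,300:410],None,fx=6,fy=6,interpolation=cv2.INTER_CUBIC)
g=cv2.cvtColor(f,cv2.COLOR_BGR2GRAY);m=(g<75).astype(np.uint8);m[:150]=0;m[280:]=0;m[:,:385]=0;m[:,530:]=0
c=max(cv2.findContours(m,0,2)[0],key=cv2.contourArea)
r=cv2.minAreaRect(c);b=cv2.boxPoints(r);u=(b+.5)/6-.5+[300,160]
P=np.array([ray(t,*q,.055) for q in u]);print("knob",P.mean(0),P,[np.arctan2(*(P[i+1]-P[i])[1::-1]) for i in range(2)])
def crop(u,v): return ray(t,(u+.5)/6-.5+300,(v+.5)/6-.5+160,.082)
print("jaw",crop(275,258),"backstop",crop(160,282))
p=robot.read_state()["position"]
E
```

```text
vial top [0.58264702 0.32901875 0.052     ] scene [0.58167107 0.330084   0.052     ] amber s [0.58856521 0.32532075 0.022     ] t [0.57983849 0.32022119 0.02      ]
s red [486.8 228.6] [0.516 0.347 0.028]
s red [453.1 264.8] [0.613 0.267 0.028]
t red [212.6 169.8] [0.614 0.265 0.028]
t red [183.1 203.8] [0.517 0.345 0.028]
well [ 0.54189354 -0.19432429  0.06      ]
knob [ 0.54232131 -0.19119976  0.055     ] [[ 0.55564819 -0.18042272  0.055     ]
 [ 0.55920162 -0.1951209   0.055     ]
 [ 0.52898453 -0.20195949  0.055     ]
 [ 0.5254509  -0.18729594  0.055     ]] [np.float64(-1.3335878982206424), np.float64(-2.9190266867697785)]
jaw [ 0.5205689  -0.10796226  0.082     ] backstop [ 0.50934142 -0.05674492  0.082     ]
```

Run:
```python
from h import *
go(.52,-.15,.24,1.6);go(.54,.1,.24,2.0)
```

```text
turn [-1.000e-03 -0.000e+00 -1.176e+00] shift cm [ 41.23 -29.92  -0.88]
turn [-1.000e-03 -1.000e-03 -1.576e+00] shift cm [ 53.34 -51.88  -0.87]
```

```bash
python3 -m pendant '[[[0,0,-1.17],[41.2,-29.9,-0.9],-0.4],[[0,0,-1.17],[41.2,-29.9,-0.9],-0.4],[[0,0,-1.17],[41.2,-29.9,-0.9],-0.4],[[0,0,-1.17],[41.2,-29.9,-0.9],-0.4],[[0,0,-1.17],[41.2,-29.9,-0.9],-0.4],[[0,0,-1.17],[41.2,-29.9,-0.9],-0.4],[[0,0,-1.17],[41.2,-29.9,-0.9],-0.4],[[0,0,-1.17],[41.2,-29.9,-0.9],-0.4],[[0,0,-1.17],[41.2,-29.9,-0.9],-0.4],[[0,0,-1.17],[41.2,-29.9,-0.9],-0.4]]'
python3 -c "
from h import *
print(robot.read_state()['q'])
go(.582,.3285,.12,2.356)"
```

```text
time_s: 1.55
position: [0.52, -0.1499, 0.2403]
tool_rot: [-3.141, 0.0, 1.596]
ft_force: [-1.0, -0.6, -0.4]
finger_gap: 0.0595
finger_force: 0.0
[ 0.91442702  0.37839271 -0.84810822  1.80590374  0.3164835   1.09963633
 -0.01968794]
turn [-0.    0.   -0.76] shift cm [47.68  7.4  12.02]
```

```bash
python3 -m pendant '[[[0,0,-0.76],[47.7,7.4,0],-0.4],[[0,0,-0.76],[47.7,7.4,0],-0.4],[[0,0,-0.76],[47.7,7.4,0],-0.4],[[0,0,-0.76],[47.7,7.4,0],-0.4],[[0,0,-0.76],[47.7,7.4,0],-0.4],[[0,0,-0.76],[47.7,7.4,0],-0.4],[[0,0,-0.76],[47.7,7.4,0],-0.4],[[0,0,-0.76],[47.7,7.4,0],-0.4],[[0,0,-0.76],[47.7,7.4,12],-0.4],[[0,0,-0.76],[47.7,7.4,12],-0.4]]'
python3 - <<'E'
from h import *
print(robot.read_state()['q'])
s=cam("scene");t=cam("top")
a=cv2.resize(s["frame"][180:300,410:530],(390,390));b=cv2.resize(t["frame"][120:240,140:260],(390,390))
cv2.imwrite("pics/d1.png",np.hstack([a,b]));go(.582,.3285,.010,2.356)
E
```

```text
time_s: 2.8
position: [0.5845, 0.3257, 0.1185]
tool_rot: [-3.141, 0.002, 2.351]
ft_force: [0.9, 0.1, -1.4]
finger_gap: 0.0595
finger_force: 0.0
[ 0.01916518  0.79206796 -0.870765    1.57636594  0.66346593  1.09073524
 -0.24169412]
turn [-0.014 -0.001 -0.005] shift cm [ 0.38  0.76 10.24]
```

View pics/d1.png

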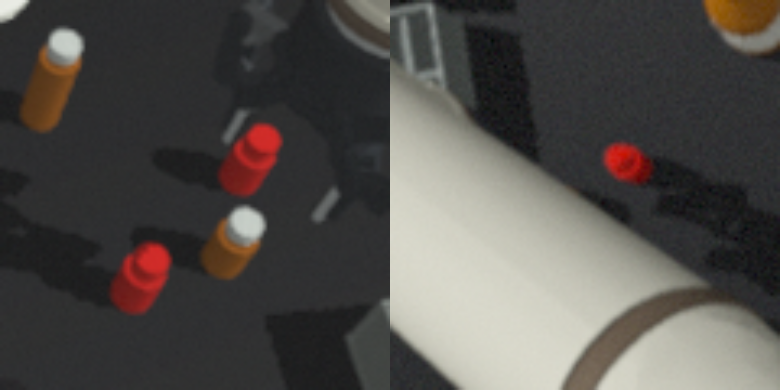

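The left half (scene) shows the fingertips straddling the line over the short vial (cap at crop (245,225)), with the red ones outside the finger path. In the top view the arm hides the vial. Descend and settle.

```bash
python3 -m pendant '[[[0,0,0],[0,0,4],-0.4],[[0,0,0],[0,0,8],-0.4],[[0,0,0],[0,0,11],-0.4],[[0,0,0],[0,0,11],-0.4]]'; python3 -c "
from h import *
go(.582,.3285,.010,2.356)"
```

```text
time_s: 3.4
position: [0.5835, 0.3255, 0.0099]
tool_rot: [-3.139, 0.0, 2.351]
ft_force: [-0.1, 0.2, 0.4]
finger_gap: 0.0598
finger_force: 0.0
turn [-0.003  0.    -0.005] shift cm [ 0.32  0.1  -0.01]
```

```bash
python3 -m pendant '[[[0,0,0],[0.3,0.1,0],-0.4],[[0,0,0],[0.3,0.1,0],0.3],[[0,0,0],[0.3,0.1,0],0.9],[[0,0,0],[0.3,0.1,0],0.9],[[0,0,0],[0.3,0.1,0],0.9],[[0,0,0],[0.3,0.1,0],0.9],[[0,0,0],[0.3,0.1,0],0.9]]'
```

```text
time_s: 4.28
position: [0.5826, 0.3316, 0.0124]
tool_rot: [3.139, 0.001, 2.354]
ft_force: [-0.6, -0.3, 6.7]
finger_gap: 0.0262
finger_force: 58.8
```

```bash
python3 -m pendant '[[[0,0,0],[0,0,0],0.9],[[0,0,0],[0,0,-2],0.9],[[0,0,0],[0,0,-4],0.9],[[0,0,0],[0,0,-4],0.9],[[0,0,0],[0,0,-4],0.9]]'
python3 - <<'E'
from h import *
s=cam("scene");print(robot.read_state()['finger_force'],robot.read_state()['position'])
cv2.imwrite("pics/e1.png",cv2.resize(s["frame"][190:300,420:530],(600,600),interpolation=cv2.INTER_CUBIC))
E
```

```text
time_s: 4.9
position: [0.5817, 0.3306, 0.0505]
tool_rot: [3.141, 0.001, 2.354]
ft_force: [0.3, 0.2, -0.7]
finger_gap: 0.0262
finger_force: 59.0
58.97458255290985 [0.58127431 0.33040101 0.04992303]
```

View pics/e1.png

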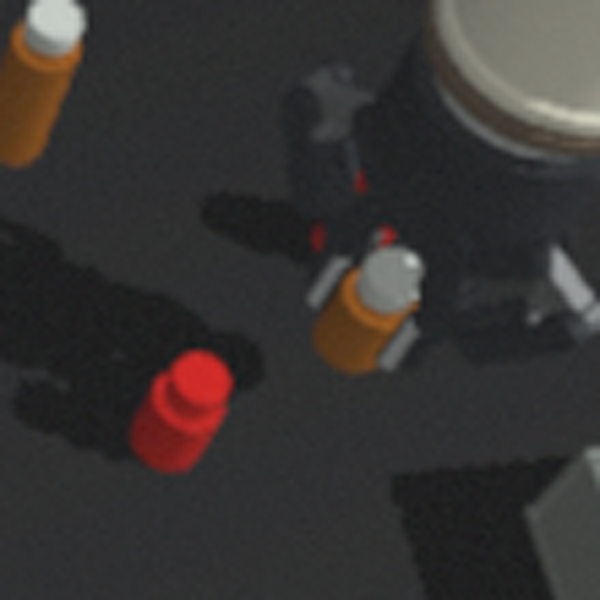

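The scene crop shows the short vial held upright between the pads, cap at crop (392,280), i.e. px (492,241), lifted clear of the bench. The red ones are untouched. Next I work out where it sits relative to the tool and how far to go.

Run:
```python
from h import *
s=cam("scene");st=robot.read_state();p=st["position"]
u,v=392/600*110+420-.5,280/600*110+190-.5
q=ray(s,u,v,p[2]-.0124+.052);print(p,q,q-p)
# predicted axis direction if upright
print(proj(s,[q[0],q[1],.09]),proj(s,[q[0],q[1],.05]))
go(p[0],p[1],.22,2.1);go(.5124,-.0836,.22,1.847)
```

```text
[0.58110378 0.33034505 0.04960592] [0.58232762 0.33068943 0.08920592] [0.00122385 0.00034438 0.0396    ]
(np.float64(491.4935482791641), np.float64(240.6462635142806)) (np.float64(485.32325140970534), np.float64(249.74353376608988))
turn [-0.001  0.     0.254] shift cm [  0.    -0.02 -17.04]
turn [-0.001  0.     0.507] shift cm [-24.5  -34.09 -17.  ]
```

```bash
python3 -m pendant '[[[0,0,0],[0,0,-6],0.9],[[0,0,0],[0,0,-12],0.9],[[0,0,0],[0,0,-17],0.9],[[0,0,0.1],[-4,-5.5,-17],0.9],[[0,0,0.2],[-7.5,-10.4,-17],0.9],[[0,0,0.3],[-11,-15.3,-17],0.9],[[0,0,0.4],[-14.5,-20.2,-17],0.9],[[0,0,0.5],[-18,-25,-17],0.9],[[0,0,0.507],[-21.5,-30,-17],0.9],[[0,0,0.507],[-24.5,-34.1,-17],0.9]]'
python3 -m pendant '[[[0,0,0],[0,0,0],0.9],[[0,0,0],[0,0,0],0.9]]'
python3 -c "
from h import *
print(robot.read_state()['q'])
go(.5124,-.0836,.105,1.847)"
```

```text
time_s: 6.25
position: [0.5114, -0.086, 0.2198]
tool_rot: [-3.14, 0.0, 1.845]
ft_force: [0.4, -0.7, -0.9]
finger_gap: 0.0262
finger_force: 59.3
time_s: 6.5
position: [0.5124, -0.0829, 0.22]
tool_rot: [-3.141, -0.001, 1.846]
ft_force: [0.6, 0.5, -1.1]
finger_gap: 0.026
finger_force: 59.3
[ 0.86086771  0.38133801 -0.91829361  1.87739755  0.34627637  1.05261061
  0.07752677]
turn [-0.    -0.001 -0.001] shift cm [-8.00e-02 -1.00e-02  1.15e+01]
```

```bash
python3 -m pendant '[[[0,0,0],[-0.05,0,4],0.9],[[0,0,0],[-0.05,0,8],0.9],[[0,0,0],[-0.05,0,12],0.9],[[0,0,0],[-0.05,0,12],0.9],[[0,0,0],[-0.05,0,12],0.9]]'
python3 - <<'E'
from h import *
s=cam("scene");cv2.imwrite("pics/f1.png",cv2.resize(s["frame"][150:250,210:340],(780,600),interpolation=cv2.INTER_CUBIC))
go(.5124,-.0836,.0735,1.847)
print(proj(s,[.5124,-.0836,.06]))
E
```

```text
time_s: 7.12
position: [0.5139, -0.0822, 0.1015]
tool_rot: [3.14, -0.0, 1.849]
ft_force: [-0.5, 0.0, -0.4]
finger_gap: 0.0265
finger_force: 59.3
turn [0.003 0.001 0.002] shift cm [-0.03 -0.22  2.85]
(np.float64(294.2544846363328), np.float64(202.0679375365349))
```

View pics/f1.png

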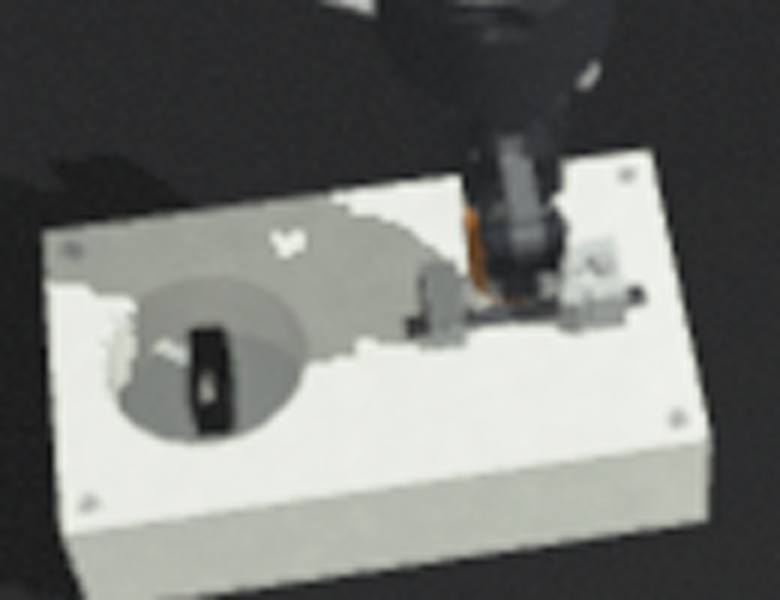

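The scene crop shows the vial hanging between the jaw (crop x≈440) and the backstop (crop x≈595). The nest projects to (505,312) on the guide rod, so it lines up. Lower it gently.

```bash
python3 -m pendant '[[[0,0,0],[0,-0.1,1.2],0.9],[[0,0,0],[0,-0.1,2.2],0.9],[[0,0,0],[0,-0.1,2.6],0.9],[[0,0,0],[0,-0.1,2.6],0.9],[[0,0,0],[0,-0.1,2.6],0.9]]'
python3 -m pendant '[[[0,0,0],[0,0,0.1],0.9],[[0,0,0],[0,0,0.1],0.9]]'
python3 -m pendant '[[[0,0,0],[0,0,0.1],0.9],[[0,0,0],[0,0,0.1],0.9]]'
```

```text
time_s: 7.8
position: [0.512, -0.084, 0.0744]
tool_rot: [3.141, 0.0, 1.847]
ft_force: [1.0, 0.2, -0.7]
finger_gap: 0.0265
finger_force: 59.2
time_s: 8.05
position: [0.5119, -0.0841, 0.0734]
tool_rot: [3.141, 0.0, 1.847]
ft_force: [0.1, -0.6, -0.6]
finger_gap: 0.026
finger_force: 59.2
time_s: 8.3
position: [0.5119, -0.0841, 0.0724]
tool_rot: [3.141, 0.0, 1.847]
ft_force: [-0.2, -0.2, -0.1]
finger_gap: 0.0263
finger_force: 59.4
```

```bash
python3 -m pendant '[[[0,0,0],[0,0,0.1],0.9],[[0,0,0],[0,0,0.1],0.9]]'
python3 -m pendant '[[[0,0,0],[0,0,0.1],0.9],[[0,0,0],[0,0,0.1],0.9]]'
```

```text
time_s: 8.55
position: [0.5119, -0.0841, 0.0723]
tool_rot: [-3.141, 0.001, 1.847]
ft_force: [-3.8, -1.0, 11.4]
finger_gap: 0.0263
finger_force: 60.4
time_s: 8.8
position: [0.512, -0.0841, 0.0722]
tool_rot: [-3.141, 0.002, 1.847]
ft_force: [-6.8, -0.2, 20.3]
finger_gap: 0.0261
finger_force: 61.5
```

```bash
python3 -m pendant '[[[0,0,0],[0,0,-0.15],0.9],[[0,0,0],[0,0,-0.15],0.9],[[0,0,0],[0,0,-0.15],0.2],[[0,0,0],[0,0,-0.15],-0.2],[[0,0,0],[0,0,-0.15],-0.4],[[0,0,0],[0,0,-0.15],-0.4],[[0,0,0],[0,0,-0.15],-0.4]]'
python3 -m pendant '[[[0,0,0],[0,0,-1],-0.4],[[0,0,0],[0,0,-3],-0.4],[[0,0,0],[0,0,-6],-0.4],[[0,0,0],[0,0,-10],-0.4],[[0,0,0],[0,0,-14],0],[[0,0,0],[0,0,-14],0.3],[[0,0,0],[0,0,-14],0.3]]'
python3 -c "
from h import *
go(.542,-.193,.16,-2.911);go(.545,-.155,.21,2.9)"
```

```text
time_s: 9.68
position: [0.5118, -0.084, 0.0718]
tool_rot: [3.142, -0.0, 1.847]
ft_force: [-0.4, -0.8, -0.8]
finger_gap: 0.0595
finger_force: 0.0
time_s: 10.55
position: [0.5116, -0.0843, 0.2123]
tool_rot: [3.141, 0.001, 1.847]
ft_force: [0.0, 0.0, -0.4]
finger_gap: 0.0298
finger_force: 0.0
turn [-1.000e-03  1.000e-03 -1.526e+00] shift cm [-11.28  -0.04   5.24]
turn [-0.000e+00  1.000e-03 -1.053e+00] shift cm [-7.71  1.29  0.24]
```

```bash
python3 -m pendant '[[[0,0,-0.17],[-2,0,0],0.3],[[0,0,-0.34],[-4,0,0],0.3],[[0,0,-0.51],[-6,0,0],0.3],[[0,0,-0.68],[-8,0,0],0.3],[[0,0,-0.85],[-10,0,0],0.3],[[0,0,-1.02],[-11.2,0,0],0.3],[[0,0,-1.19],[-11.2,0,0],0.3],[[0,0,-1.36],[-11.2,0,0],0.3],[[0,0,-1.526],[-11.2,0,0],0.3],[[0,0,-1.526],[-11.2,0,0],0.3]]'
python3 - <<'E'
from h import *
print(robot.read_state()['q'])
s=cam("scene");a=s["frame"][150:250,210:340]
cv2.imwrite("pics/g1.png",cv2.resize(a,(780,600),interpolation=cv2.INTER_CUBIC))
print("nest proj",proj(s,[.5124,-.0836,.06]),proj(s,[.5124,-.0836,.116]),"knob top c",proj(s,[.5425,-.192,.055]))
go(.5425,-.192,.10,-2.911)
E
```

```text
time_s: 11.8
position: [0.5415, -0.1915, 0.2104]
tool_rot: [3.139, -0.002, -2.911]
ft_force: [-0.7, 0.3, 0.1]
finger_gap: 0.0297
finger_force: 0.0
[ 1.13853841  0.6590904  -1.19557291  1.74930237  0.65473138  1.20269065
  1.55994454]
nest proj (np.float64(294.2544846363328), np.float64(202.0679375365349)) (np.float64(293.15025160010964), np.float64(187.43742322747943)) knob top c (np.float64(243.49994286195584), np.float64(210.32316760741531))
turn [ 0.002 -0.001 -0.002] shift cm [-0.09 -0.09 11.07]
```

View pics/g1.png

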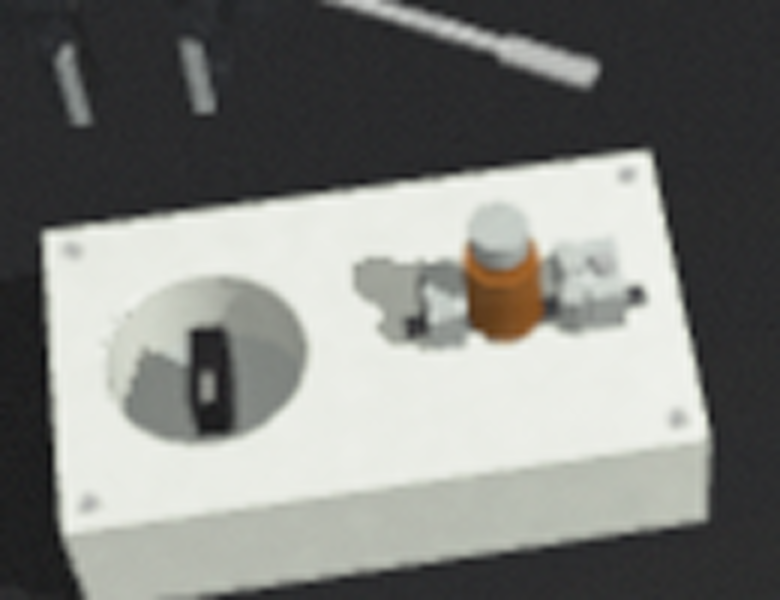

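The crop shows the vial standing upright at crop (505,270) between jaw and backstop, released. The knob's top centre is at crop (207,362), which matches my prediction of (204,365). Descend into the well with the fingers at 30 mm.

```bash
python3 -m pendant '[[[0,0,0],[-0.1,-0.1,5],0.3],[[0,0,0],[-0.1,-0.1,10],0.3],[[0,0,0],[-0.1,-0.1,13],0.3],[[0,0,0],[-0.1,-0.1,14],0.3],[[0,0,0],[-0.1,-0.1,14],0.3],[[0,0,0],[-0.1,-0.1,14],0.3]]'
python3 -c "
from h import *
go(.5425,-.192,.028,-2.911)"
```

```text
time_s: 12.6
position: [0.5446, -0.1926, 0.0733]
tool_rot: [-3.14, 0.002, -2.911]
ft_force: [0.0, 0.1, 0.6]
finger_gap: 0.0302
finger_force: 0.0
turn [-0.001  0.002  0.   ] shift cm [0.2  0.11 4.53]
```

```bash
python3 -m pendant '[[[0,0,0],[0.2,0.1,0],0.3],[[0,0,0],[0.2,0.1,1.5],0.3],[[0,0,0],[0.2,0.1,2.5],0.3],[[0,0,0],[0.2,0.1,3.5],0.3],[[0,0,0],[0.2,0.1,4],0.3],[[0,0,0],[0.2,0.1,4.4],0.3],[[0,0,0],[0.2,0.1,4.4],0.3]]'
python3 -c "
from h import *
print(robot.read_state()['moment'])
go(.5425,-.192,.028,-2.911)"
```

```text
time_s: 13.48
position: [0.5413, -0.1919, 0.0276]
tool_rot: [3.141, -0.0, -2.91]
ft_force: [-1.0, 1.0, -0.0]
finger_gap: 0.0299
finger_force: 0.0
[ 0.03268521  0.00896227 -0.0284432 ]
turn [ 0.    -0.     0.001] shift cm [-0.11 -0.04 -0.04]
```

Close on the knob.

```bash
python3 -m pendant '[[[0,0,0],[-0.1,0,-0.1],0.5],[[0,0,0],[-0.1,0,-0.1],0.7],[[0,0,0],[-0.1,0,-0.1],0.9],[[0,0,0],[-0.1,0,-0.1],0.9],[[0,0,0],[-0.1,0,-0.1],0.9],[[0,0,0],[-0.1,0,-0.1],0.9]]'
python3 -c "
from h import *
s=robot.read_state();print(s['moment'],s['q'][6])"
```

```text
time_s: 14.22
position: [0.5431, -0.1924, 0.0295]
tool_rot: [-3.14, 0.001, -2.911]
ft_force: [0.4, -1.9, 5.8]
finger_gap: 0.0132
finger_force: 60.2
[-0.42754138 -0.11163612 -0.02086123] 1.3987050600900541
```

```bash
cat > m.py <<'E'
from h import *
s=robot.read_state();print("M",s['moment'].round(3),"q7",s['q'][6].round(3),"eff7",s['joint_efforts'][6].round(3),"pos",s['position'].round(4),s['tool_rot'].round(3))
E
python3 -m pendant '[[[0,0,0.1],[0,0,0],0.9],[[0,0,0.2],[0,0,0],0.9],[[0,0,0.3],[0,0,0],0.9],[[0,0,0.3],[0,0,0],0.9]]'>/dev/null; python3 m.py
python3 -m pendant '[[[0,0,0.1],[0,0,0],0.9],[[0,0,0.2],[0,0,0],0.9],[[0,0,0.2],[0,0,0],0.9]]'; python3 m.py
```

```text
M [-0.484 -0.188  0.123] q7 1.133 eff7 -0.605 pos [ 0.5431 -0.1924  0.0295] [-3.140e+00  2.000e-03  3.074e+00]
time_s: 15.1
position: [0.5432, -0.1924, 0.0295]
tool_rot: [-3.141, 0.002, 2.874]
ft_force: [1.5, -2.9, 6.7]
finger_gap: 0.0129
finger_force: 60.2
M [-0.484 -0.224  0.087] q7 0.957 eff7 -0.505 pos [ 0.5432 -0.1924  0.0295] [-3.141e+00  2.000e-03  2.874e+00]
```

```bash
cat > m.py <<'E'
from h import *
A=[];T=0
for i in range(5):
    robot.read_camera("top");s=robot.read_state();A.append([s['moment'][2],s['joint_efforts'][6]])
A=np.array(A);print("t",round(float(s['time_s']),2),"Mz",A[:,0].mean().round(3),"sd",A[:,0].std().round(3),"eff7",A[:,1].mean().round(3),"q7",s['q'][6].round(3),"yaw",s['tool_rot'][2].round(3),"pos",s['position'].round(4))
E
python3 m.py
python3 -m pendant '[[[0,0,0.1],[0,0,0],0.9],[[0,0,0.15],[0,0,0],0.9]]'>/dev/null; python3 m.py
python3 -m pendant '[[[0,0,0.1],[0,0,0],0.9],[[0,0,0.15],[0,0,0],0.9]]'>/dev/null; python3 m.py
```

```text
t 15.35 Mz 0.118 sd 0.038 eff7 -0.144 q7 0.958 yaw 2.875 pos [ 0.5432 -0.1924  0.0295]
t 15.85 Mz 0.166 sd 0.025 eff7 -0.222 q7 0.827 yaw 2.725 pos [ 0.5432 -0.1924  0.0295]
t 16.35 Mz 0.111 sd 0.032 eff7 -0.221 q7 0.696 yaw 2.575 pos [ 0.5432 -0.1924  0.0295]
```

```bash
for i in 1; do python3 -m pendant '[[[0,0,0.1],[0,0,0],0.9],[[0,0,0.15],[0,0,0],0.9]]'>/dev/null; python3 m.py
python3 -m pendant '[[[0,0,0.1],[0,0,0],0.9],[[0,0,0.15],[0,0,0],0.9]]'>/dev/null; python3 m.py; done
```

```text
t 16.85 Mz 0.131 sd 0.02 eff7 -0.22 q7 0.567 yaw 2.425 pos [ 0.5432 -0.1924  0.0295]
t 17.35 Mz 0.142 sd 0.021 eff7 -0.22 q7 0.438 yaw 2.275 pos [ 0.5432 -0.1924  0.0295]
```

```bash
python3 -m pendant '[[[0,0,0.1],[0,0,0],0.9],[[0,0,0.15],[0,0,0],0.9]]'>/dev/null; python3 m.py
python3 -m pendant '[[[0,0,0.1],[0,0,0],0.9],[[0,0,0.15],[0,0,0],0.9]]'>/dev/null; python3 m.py
```

```text
t 17.85 Mz 0.134 sd 0.031 eff7 -0.219 q7 0.309 yaw 2.125 pos [ 0.5433 -0.1924  0.0295]
t 18.35 Mz 0.139 sd 0.027 eff7 -0.219 q7 0.182 yaw 1.975 pos [ 0.5432 -0.1925  0.0295]
```

```bash
python3 -m pendant '[[[0,0,0.1],[0,0,0],0.9],[[0,0,0.15],[0,0,0],0.9]]'>/dev/null; python3 m.py
```

```text
t 18.85 Mz 0.172 sd 0.03 eff7 -0.261 q7 0.055 yaw 1.826 pos [ 0.5433 -0.1924  0.0295]
```

Joint 7 effort rose from 0.219 to 0.261, so the jaw has touched (about 6 N). Go on in smaller steps.

```bash
python3 -m pendant '[[[0,0,0.05],[0,0,0],0.9],[[0,0,0.1],[0,0,0],0.9]]'>/dev/null; python3 m.py
```

```text
t 19.35 Mz 0.215 sd 0.049 eff7 -0.284 q7 -0.029 yaw 1.726 pos [ 0.5433 -0.1925  0.0295]
```

```bash
python3 -m pendant '[[[0,0,0.05],[0,0,0],0.9],[[0,0,0.1],[0,0,0],0.9]]'>/dev/null; python3 m.py; python3 -m pendant '[[[0,0,0.05],[0,0,0],0.9],[[0,0,0.08],[0,0,0],0.9]]'>/dev/null; python3 m.py
```

```text
t 19.85 Mz 0.245 sd 0.029 eff7 -0.317 q7 -0.113 yaw 1.626 pos [ 0.5432 -0.1925  0.0295]
t 20.35 Mz 0.299 sd 0.034 eff7 -0.326 q7 -0.18 yaw 1.546 pos [ 0.5433 -0.1925  0.0295]
```

About 15–16 N. Let go, opening only part way, and leave the well.

```bash
python3 -m pendant '[[[0,0,0],[0,0,0],0.6],[[0,0,0],[0,0,0],0.35],[[0,0,0],[0,0,0],0.3],[[0,0,0],[0,0,0],0.3],[[0,0,0],[0,0,0],0.3]]'
python3 -m pendant '[[[0,0,0],[0,0,-1],0.3],[[0,0,0],[0,0,-3],0.3],[[0,0,0],[0,0,-6],0.3],[[0,0,0],[0,0,-11],0.3],[[0,0,0],[0,0,-16],0.3],[[0,0,0],[0,0,-18],0.3],[[0,0,0],[0,0,-18],0.3]]'
python3 - <<'E'
from h import *
s=cam("scene");a=s["frame"][150:250,210:340]
cv2.imwrite("pics/k1.png",cv2.resize(a,(780,600),interpolation=cv2.INTER_CUBIC))
E
```

```text
time_s: 20.98
position: [0.5421, -0.1916, 0.0286]
tool_rot: [-3.141, -0.0, 1.543]
ft_force: [1.0, 0.0, -0.0]
finger_gap: 0.0297
finger_force: 0.0
time_s: 21.85
position: [0.5434, -0.1922, 0.2111]
tool_rot: [3.138, 0.002, 1.543]
ft_force: [0.1, 0.3, 0.6]
finger_gap: 0.0302
finger_force: 0.0
```

View pics/k1.png

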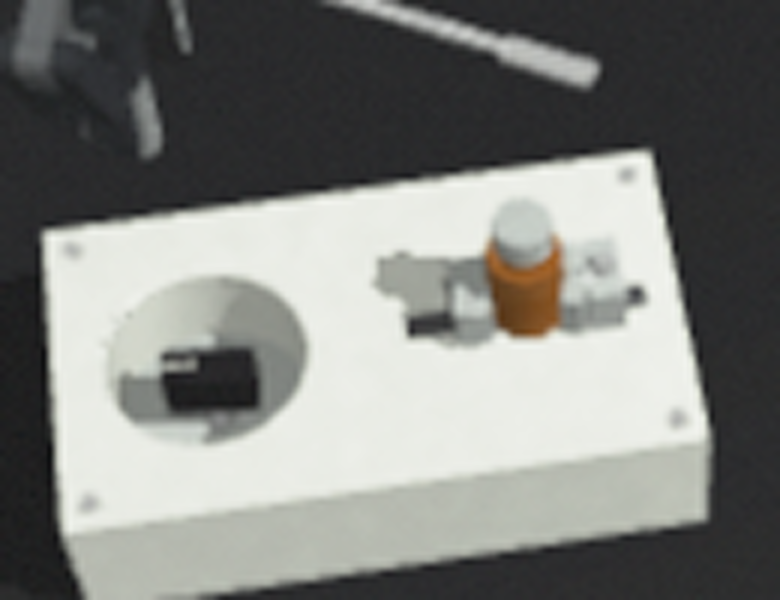

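The vial stands upright at crop (525,270), held between jaw and backstop. The knob is turned about 1.7 rad and the gripper is clear. Hand it in.

```bash
python3 -c "
from station import robot
print(robot.finish_job())"
```

```text
the job is handed in; nothing more can be done
None
```

The short amber vial stands upright in the clamp, gripped at an estimated 15–16 N (from the turning torque, not measured directly). The gripper has let go and is clear, and the job was handed in at about 22 s; no verdict was returned.

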